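# Ready a shoe finisher for its new belt and hold the tension arm wound

## Task

The worn belt is off the bench belt finisher. Take the long brush from its stand and brush out the machine's dust pot with three full strokes up and down, each right to the bottom and back up past half the pot's depth, then stand the brush back in its stand. Then draw the machine's sprung tension arm forward and down until it meets its stop, and finish while holding it there, without letting go, so that the new belt can be slipped on; leave the other things on the bench where they are.

Things in the scene. Friction and masses are not known exactly. Their poses are not given: they have to be found in the camera images.
- brush_grip (a point): Point on the axis of the long brush, 205 mm above its lower end, where it is best gripped. The brush (240 mm, 90 g) stands upright and loose, bristles down, in the tube of its stand: black bristle head 42 mm across and 75 mm long, steel ferrule 22 mm across, then a pale round wooden handle 18 mm across up to the top. z runs up the brush.
- brush_tip (a point): Centre of the flat lower end of the brush's bristle head (205 mm below brush_grip along the brush).
- stand_floor (a point): Brush stand, does not move: a steel tube 62 mm across (inside 56 mm), upright on a 100 mm square dark plate. This point is the centre of the tube's inner floor, 8 mm above the bench; the tube's rim is 82 mm above this point.
- pot_floor (a point): Dust pot: an open, round, plain metal pot fixed upright on the front tongue of the belt finisher's base plate, 72 mm across, inside 66 mm across and 90 mm deep. This point is the centre of its inner floor, 20 mm above the bench; z is up.
- pot_rim (a point): Centre of the dust pot's open mouth, 90 mm above its inner floor (110 mm above the bench).
- finisher: Small bench belt finisher, bolted down, belt off: grey base and upright frame plate, blue motor (top 131 mm above the bench) on its -y side, rubber drive wheel on its +y side, dust pot at its front (-x) end, sprung tension arm above. Origin: at bench height under the drive wheel; own x axis points front to back, z up. Pot axis at (-190, 35) mm, arm pivot at (80, 12, 155) mm.
- tension_pivot (a point): Middle of the tension arm's pivot on the frame plate, 155 mm above the bench; the pivot axis is level, along the finisher's y axis. At rest the arm points to the finisher's front and 45 degrees up; at its stop it points to the front and 5 degrees up. It carries an aluminium idler pulley (60 mm across, centred 120 mm from the pivot, on the +y side).
- tension_grip (a point): Middle of the arm's black rubber hand grip: a round bar 24 mm across, 78 mm long, in line with the arm, 195 mm from the pivot (free end at 235 mm). At rest it is 293 mm above the bench and 138 mm in front of the pivot; at the stop 172 mm above the bench and 194 mm in front. More than 25 mm is free on either side. Axes as the finisher's at rest, turning with the arm.
- tension_arm (a joint): Turn of the tension arm in rad: 0 at rest (spring holds it up), growing as the grip is drawn forward and down, 0.70 at its stop (fully wound). The spring takes about 5 N at the grip to start it and about 11 N to hold it at the stop; it springs back when let go.
- cement_can: Bystander, loose: steel can of cement, 84 mm across and 115 mm tall, standing. Origin at the middle of its underside.
- dressing: Bystander, loose: white plastic bottle with black cap, 52 mm across, 130 mm tall, standing. Origin at the middle of its underside.
- last: Bystander, loose: grey moulded shoe last, about 210 x 50 x 80 mm, lying sole down. Origin at the middle of its underside.
- polish: Bystander, loose: flat dark tin of shoe polish, 80 mm across, 26 mm tall. Origin at the middle of its underside.
- hammer: Bystander, loose: a hammer lying on the bench. Origin under the hammer.
- heel: Bystander, loose: black rubber heel block, about 90 x 56 x 22 mm, flat on the bench. Origin at the middle of its underside.
Things that resemble listed ones, but are neither listed nor needed, are in the scene too. Of the things shaped like the part that bears brush_grip, the black one is meant.

How it is judged:
By the outcome, as a careful person would: the job done as asked, in the order asked, and still so for the second after the job is handed in, while the arm keeps its last pose, push and grip.
It also fails if it takes over 64 s, if anything falls off the work surface, if the arm or the gripper's body presses on something with over 40 N, if the wrist force passes 120 N, or if a joint passes its speed limit or range.

## Robot

A 6-joint arm with a two-finger parallel gripper is mounted at the origin on the work surface. World frame = base frame: x ahead of the robot, y to its left, z up, the work surface at z = 0. Lengths are in m, angles in rad, forces in N, time in s.
With the tool pointing down it reaches from about 0.225 to 0.725 m from the base axis. Payload 3.1 kg.
Tool frame: the origin (TCP) lies on the centre line of the jaws, within the pads' length; the fingertips stand 17 mm ahead of it and the grasp point (between the pads) lies 2 mm behind it; y points along the fingers, z is the direction in which the jaws open and shut, and the axes are right-handed (so a half turn about y gives the same grasp; the last joint's range is limited). The gripper opens to 85 mm and grips with 20 to 120 N. Pads are 22 mm wide; open, the fingers measure 114 mm over their backs; the gripper's body (76 mm by 85 mm) begins 54 mm behind the grasp point. The pads swing forward as they close: fully open they stand 13 mm farther back than shut.
Start: joints at [1.106, 0.048, 0.099, 1.622, 0, 1.443], TCP at [0.174, 0.495, 0.248] pointing down, gripper open.
Joint ranges: [-2.91, 2.91], [-0.99, 1.94], [-1.21, 1.42], [-2.12, 2.29], [-1.49, 1.47], [-3.14, 3.14]. Speed limits (rad/s): [2.79, 2.79, 3.14, 3.14, 3.14, 3.14].

## Interface

Orientations are given as a unit quaternion [w, x, y, z].
In Python, from bench import robot, eyes gives the robot as it stands. Calls block until the motion is done:
- robot.move_ptp(position, orientation): joint-space move of the TCP to a pose.
- robot.servo_line(position, frame=None, rate=0.15, until_force=None): straight line of the TCP; frame=None keeps the orientation; rate is the mean speed in m/s. With until_force (N) it stops when the force on the tool has changed by that much, and returns True; else False.
- robot.set_joints(angles): joint-space move.
- robot.command_gripper(opening, strength=None): opening from 0.0 (shut) to 1.0 (fully open); strength is the grip in N (None keeps the last); returns when the fingers have stopped.
- robot.dwell(seconds).
- robot.solve_ik(position, orientation): joint angles nearest the present ones, or None.
- robot.state(): the state.
- eyes.camera(name): name is "side" or "top" or "wrist"; returns the picture (400x640x3 uint8, red, green, blue); there is no depth.
- eyes.camera_params(name): a dict with "fx", "fy", "cx", "cy" (pixels), "pose" (4x4, takes a point from camera to world coordinates); the wrist camera has in their place "hand_eye" (4x4, takes a point from camera to tool coordinates, whose origin is the TCP and whose axes are the tool frame's). Camera axes: x right, y down, z forward; pixel columns grow to the right and rows downward; lengths in m; the calibration is good to about 2 mm. The wrist camera is an equidistant fisheye: a pixel r from the principal point sees the ray r / f radians off the axis. A picture is of the moment at which its call begins: read the wrist's pose just before it. camera_params takes no time and is no camera call.
A pose or a line that the arm cannot do raises robot.Unreachable and nothing moves.
- robot.finish_job(): hands the job in, once; it reports no verdict.
The state is a dict: "clock": time; "q": joint angles; "joint_vel": joint speeds; "joint_efforts": joint torques, N m; "ee_pos": TCP position; "orientation": TCP orientation; "contact_force": force on the tool from outside, world axes, zero at the start; "ft_torque": the same for the moment, N m; "grip_width": opening from 0.0 (shut) to 1.0 (fully open).
Only numpy, scipy, OpenCV 4.12 (cv2) and the standard library are available. Lean on these libraries where they do the work, as an engineer would, in place of code of your own. Each camera call takes 0.05 s, during which the arm holds its last target. There are 200 camera calls.

## Working session

There is one attempt and no reset: what is moved stays moved. The work goes in short steps, each a Python script; the robot and the scene stay as the last script left them, time stands still between calls to the robot, and variables do not carry over. Pictures are saved under pics/ and viewed, about 8 in all and at most 12, crops included, and the job is handed in when it is done.

```bash
mkdir -p pics; python3 - <<'E'
from bench import robot, eyes
import cv2, numpy as np
np.set_printoptions(precision=4,suppress=True)
for n in ("side","top"):
    im=eyes.camera(n); cv2.imwrite(f"pics/{n}0.png",im[:,:,::-1])
    p=eyes.camera_params(n); print(n,p)
print(eyes.camera_params("wrist")); print(robot.state())
E
```

```text
side {'fx': 422.77362365623213, 'fy': 422.77362365623213, 'cx': 317.163125962109, 'cy': 199.90357469351156, 'pose': array([[-0.9938, -0.0783,  0.0786,  0.4769],
       [-0.1102,  0.6187, -0.7779,  0.9466],
       [ 0.0123, -0.7817, -0.6235,  0.9112],
       [ 0.    ,  0.    ,  0.    ,  1.    ]])}
top {'fx': 477.3784981320181, 'fy': 477.3784981320181, 'cx': 323.8495614604158, 'cy': 203.85133562381372, 'pose': array([[-0.0266, -0.9822,  0.1858,  0.2508],
       [-0.9993,  0.031 ,  0.0208,  0.0002],
       [-0.0262, -0.1851, -0.9824,  1.7804],
       [ 0.    ,  0.    ,  0.    ,  1.    ]])}
{'fx': 309.70691628693146, 'fy': 309.70691628693146, 'cx': 321.2781625819444, 'cy': 190.20445279265138, 'hand_eye': array([[-0.    ,  0.9585,  0.2852, -0.0735],
       [-0.001 , -0.2852,  0.9585, -0.1267],
       [ 1.    , -0.0003,  0.0009, -0.0008],
       [ 0.    ,  0.    ,  0.    ,  1.    ]])}
{'clock': 0.1, 'q': array([1.1062, 0.0487, 0.0977, 1.622 , 0.    , 1.443 ]), 'joint_vel': array([ 0.0001, -0.0001,  0.0047,  0.0002, -0.0004,  0.0006]), 'joint_efforts': array([  0.002 , -33.9851,  32.0935,   0.0159,  -0.0001,  -0.    ]), 'ee_pos': array([0.1733, 0.495 , 0.2472]), 'orientation': array([-0.6964,  0.6978, -0.1188,  0.1183]), 'contact_force': array([0.5226, 0.4644, 0.184 ]), 'ft_torque': array([-0.0317, -0.0035,  0.0132]), 'grip_width': 0.9987034775703477}
```

View pics/side0.png

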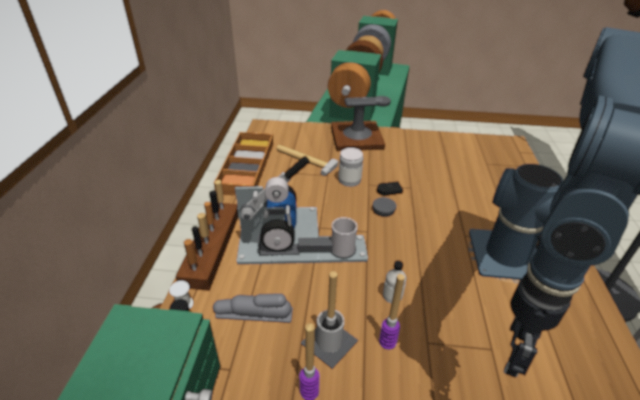

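View pics/top0.png

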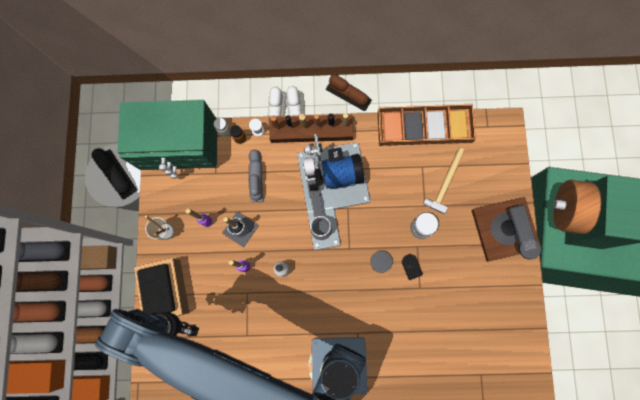

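Side view: candidates are the black-headed brush in the stand tube (330,320) and two purple-headed brushes standing free at (310,370) and (391,330). In the top view they are at (238,226), (204,218) and (242,265), plus a jar at (160,228). By the description I choose the one in the steel tube on the dark plate. I'll check it in close crops.

```bash
python3 - <<'E'
import cv2, numpy as np
s=cv2.imread("pics/side0.png"); t=cv2.imread("pics/top0.png")
a=cv2.resize(s[170:390,230:420],None,fx=4,fy=4,interpolation=cv2.INTER_CUBIC)  # placeholder size
a=cv2.resize(s[160:360,230:370],(420,600),interpolation=cv2.INTER_CUBIC)
b=cv2.resize(t[130:290,190:380],(380,320),interpolation=cv2.INTER_CUBIC)
c=cv2.resize(t[205:251,210:264],(328,280),interpolation=cv2.INTER_CUBIC)
o=np.zeros((600,800,3),np.uint8); o[:,:420]=a; o[:320,420:]=b; o[320:,420:748]=c
cv2.imwrite("pics/crop1.png",o)
E
```

```text
(no output)
```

View pics/crop1.png

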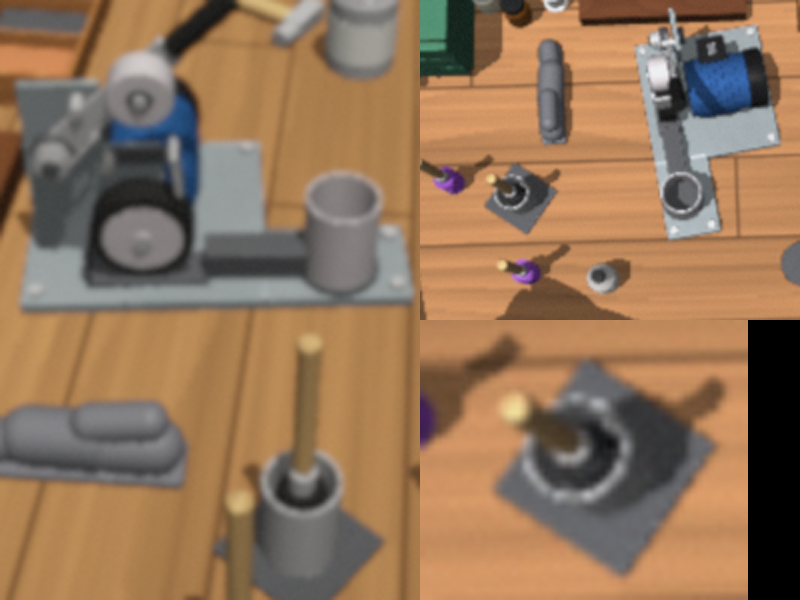

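Crops confirm it: the black bristle head sits in the steel tube, with its top at side (333.3,274.3) and top (225.8,219.6). The pot mouth is at side (344.3,226.7) and top (321.5,226.5), and the grip's black bar is near side (297,170). Next I triangulate.

```bash
cat > h.py <<'E'
from bench import robot, eyes
import cv2, numpy as np
from scipy.optimize import least_squares
from scipy.spatial.transform import Rotation as R
np.set_printoptions(precision=4,suppress=True)
P={n:eyes.camera_params(n) for n in("side","top")}
def proj(n,X):
    p=P[n];T=np.linalg.inv(p["pose"]);c=T[:3,:3]@X+T[:3,3]
    return np.array([p["fx"]*c[0]/c[2]+p["cx"],p["fy"]*c[1]/c[2]+p["cy"]])
def plane(n,u,z):
    p=P[n];d=p["pose"][:3,:3]@[(u[0]-p["cx"])/p["fx"],(u[1]-p["cy"])/p["fy"],1];o=p["pose"][:3,3]
    return o+d*(z-o[2])/d[2]
def wproj(X,st):
    p=eyes.camera_params("wrist");H=p["hand_eye"]
    w=st["orientation"];Rt=R.from_quat([w[1],w[2],w[3],w[0]]).as_matrix()
    t=Rt.T@(np.asarray(X)-st["ee_pos"]);c=H[:3,:3].T@(t-H[:3,3])
    r=np.hypot(c[0],c[1]);th=np.arctan2(r,c[2])
    return np.array([p["fx"]*th*c[0]/r+p["cx"],p["fy"]*th*c[1]/r+p["cy"]])
def quat(ydir,zdir):
    y=np.array(ydir,float);y/=np.linalg.norm(y);z=np.array(zdir,float);z-=y*(z@y);z/=np.linalg.norm(z)
    q=R.from_matrix(np.c_[np.cross(y,z),y,z]).as_quat();return np.array([q[3],q[0],q[1],q[2]])
E
python3 - <<'E'
from h import *
S=lambda u,v:(230+u/3,160+v/3)
B=lambda u,v:(190+(u-420)/2,130+v/2)
for nm,z,s,t in [("standrim",.09,(330.7,320),(236,226.2)),("brushtop",.248,(333.3,274.3),(225.8,219.6)),("potrim",.11,(344.3,226.7),(321.5,226.5))]:
    print(nm,plane("side",s,z),plane("top",t,z), least_squares(lambda X:np.r_[proj("side",X)-s,proj("top",X)-t],[.5,.2,z]).x)
print("grip side",plane("side",S(200,30),.293))
for c in [(670,237),(720,230),(778,142),(637,45)]: print("corner",plane("top",B(*c),.012))
for c in [(22,307),(412,298)]: print("cornS",plane("side",S(*c),.006))
pot=plane("top",(321.5,226.5),.11)
for yaw in (.0,.1,.15,.2):
    c,s=np.cos(yaw),np.sin(yaw);M=np.array([[c,-s],[s,c]])
    o=pot[:2]-M@[-.190,.035]
    for nm,l,z in [("grip",[-.058,.012],.293),("pivot",[.08,.012],.155),("end",[.08-.166,.012],.155+.166)]:
        X=np.r_[o+M@l,z];ps=proj("side",X);pt=proj("top",X)
        print(yaw,nm,X,"sidecrop",(ps-[230,160])*3,"topcrop",(pt-[190,130])*2+[420,0])
E
```

```text
standrim [0.5007 0.3582 0.09  ] [0.4987 0.3535 0.09  ] [0.5005 0.3545 0.0848]
brushtop [0.5003 0.3597 0.248 ] [0.4983 0.3541 0.248 ] [0.5001 0.3552 0.2429]
potrim [0.4886 0.0579 0.11  ] [0.4855 0.046  0.11  ] [0.4881 0.0462 0.0993]
grip side [0.6207 0.0595 0.293 ]
corner [0.4178 0.0749 0.012 ]
corner [ 0.4281 -0.0181  0.012 ]
corner [ 0.5907 -0.1327  0.012 ]
corner [0.7896 0.13   0.012 ]
cornS [0.7879 0.1338 0.006 ]
cornS [0.4146 0.0761 0.006 ]
0.0 grip [0.6175 0.023  0.293 ] sidecrop [209.6498   6.8382] topcrop [691.6862  95.1064]
0.0 pivot [0.7555 0.023  0.155 ] sidecrop [ 68.4727 117.4626] topcrop [691.2738  38.0072]
0.0 end [0.5895 0.023  0.321 ] sidecrop [241.3424 -17.9957] topcrop [691.7808 108.1924]
0.1 grip [0.6192 0.0363 0.293 ] sidecrop [205.6208  15.0901] topcrop [683.37    94.3803]
0.1 pivot [0.7565 0.0501 0.155 ] sidecrop [ 60.8909 135.182 ] topcrop [675.9909  38.0033]
0.1 end [0.5913 0.0335 0.321 ] sidecrop [237.7841 -11.5979] topcrop [685.0613 107.3017]
0.15 grip [0.6195 0.043  0.293 ] sidecrop [204.1421  19.3438] topcrop [679.1942  94.3216]
0.15 pivot [0.7559 0.0636 0.155 ] sidecrop [ 58.0694 144.3662] topcrop [668.3666  38.5521]
0.15 end [0.5918 0.0388 0.321 ] sidecrop [236.437   -8.2971] topcrop [681.6757 107.1034]
0.2 grip [0.6195 0.0497 0.293 ] sidecrop [203.0323  23.6708] topcrop [675.0198  94.466 ]
0.2 pivot [0.7547 0.0771 0.155 ] sidecrop [ 55.9273 153.7449] topcrop [660.7768  39.4666]
0.2 end [0.592  0.0441 0.321 ] sidecrop [235.3867  -4.9378] topcrop [678.2839 107.0705]
```

```bash
python3 - <<'E'
from h import *
for t in [(231.5,263),(192,211.5)]: print("purple top",plane("top",t,.24))
q=quat([0,0,-1],[0,1,0])
for p in [(.5,.355,.211),(.5,.355,.36),(.486,.052,.36),(.486,.052,.223),(.62,.043,.40)]: print(robot.solve_ik(p,q))
robot.move_ptp((.47,.2,.38),q)
st=robot.state();im=eyes.camera("wrist");cv2.imwrite("pics/w1.png",im[:,:,::-1])
np.save("w1.npy",np.r_[st["ee_pos"],st["orientation"]]);print(st["clock"],st["ee_pos"])
for X in [(.4995,.355,.09),(.4995,.355,.248),(.4865,.05,.11),(.6195,.043,.293)]: print(wproj(X,st))
E
```

```text
purple top [0.3573 0.3358 0.24  ]
purple top [0.5301 0.4684 0.24  ]
[0.5081 0.2759 0.2812 1.5761 0.     0.5081]
[0.5081 0.3707 0.7035 1.9036 0.     0.5081]
[-0.0307  0.0147  0.2919  1.848   0.     -0.0307]
[-0.0307 -0.0508 -0.0498  1.5718  0.     -0.0307]
[-0.0386  0.4672  0.921   2.0246  0.     -0.0386]
1.7167 [0.4696 0.2007 0.3797]
[428.1651 176.8328]
[478.2818 216.3202]
[211.2515 171.0468]
[168.7952 338.6269]
```

View pics/w1.png

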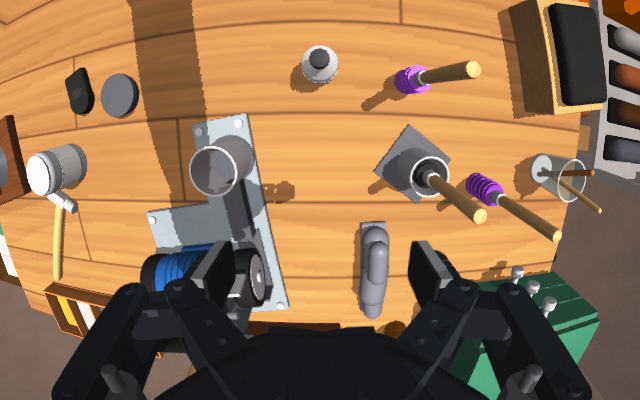

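The wrist view agrees: stand rim at (430,177) (predicted 428,177), brush top at (480,216), pot rim at (214,171) (predicted 211,171). I'll shift the y estimates slightly (stand 0.356, pot 0.053), then grasp.

```bash
python3 - <<'E'
from h import *
q=quat([0,0,-1],[0,1,0]); x,y=.4995,.356
robot.move_ptp((x,y,.34),q)
robot.servo_line((x,y,.211),rate=.15)
robot.command_gripper(0,60); st=robot.state(); print(st["clock"],st["grip_width"]*85,st["ee_pos"],st["contact_force"])
robot.servo_line((x,y,.36),rate=.15)
st=robot.state();print(st["grip_width"]*85,st["contact_force"])
robot.servo_line((.4865,.053,.36),rate=.2)
st=robot.state();print(st["clock"],st["ee_pos"],st["contact_force"])
s=eyes.camera("side");t=eyes.camera("top");w=eyes.camera("wrist")
np.save("w2.npy",np.r_[st["ee_pos"],st["orientation"]])
a=cv2.resize(s[120:260,270:410],(400,400),interpolation=cv2.INTER_CUBIC);b=cv2.resize(w[60:260,110:310],(400,400),interpolation=cv2.INTER_CUBIC)
b=cv2.resize(w,(400,250))
o=np.zeros((400,800,3),np.uint8);o[:,:400]=a;o[:250,400:]=b
cv2.imwrite("pics/pot1.png",o[:,:,::-1])
c=st["ee_pos"]; tip=c-[0,0,.207]
print("pred tip sidecrop",(proj("side",tip)-[270,120])*400/140,"potrim",(proj("side",np.array([.4865,.053,.11]))-[270,120])*400/140)
print("wrist tip",wproj(tip,st)*.625+[400,0],"rim",wproj((.4865,.053,.11),st)*.625+[400,0])
E
```

```text
4.1 16.35532496658846 [0.4996 0.3562 0.2113] [0.0706 0.2099 1.585 ]
16.360893661120887 [ 0.3662 -0.0617 -0.8677]
6.9083 [0.4865 0.0537 0.3599] [0.0007 0.9209 0.0457]
pred tip sidecrop [217.0357 269.1694] potrim [214.6864 301.7058]
wrist tip [600.8292 104.9265] rim [600.4326 100.2612]
```

View pics/pot1.png

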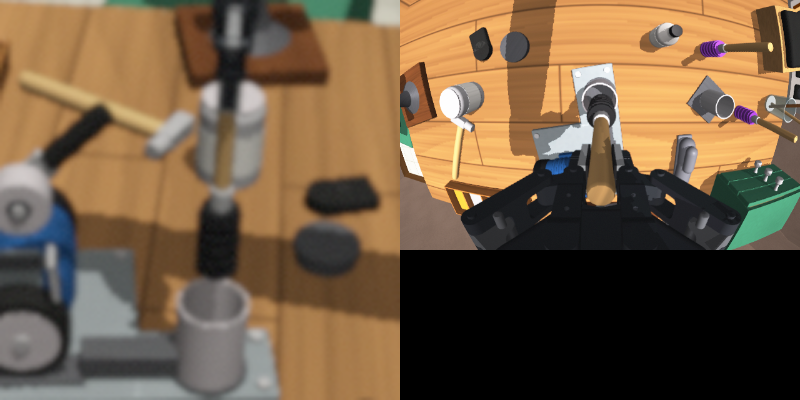

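The brush is held and hangs over the pot mouth: tip at side crop (217,270), rim (213,303), matching the prediction. Now the strokes, guarded by contact force.

```bash
python3 - <<'E'
from h import *
x,y=.4865,.053
for i in range(3):
    robot.servo_line((x,y,.232),rate=.15)
    f=robot.state()["contact_force"]
    hit=robot.servo_line((x,y,.2195),rate=.02,until_force=5)
    st=robot.state();print(i,hit,st["clock"],st["ee_pos"],f,st["contact_force"])
    robot.servo_line((x,y,.295),rate=.15)
robot.servo_line((x,y,.36),rate=.15)
st=robot.state();print(st["grip_width"]*85,st["ee_pos"],st["contact_force"],st["clock"])
s=eyes.camera("side");w=eyes.camera("wrist")
a=cv2.resize(s[120:260,270:410],(400,400),interpolation=cv2.INTER_CUBIC);b=cv2.resize(w,(400,250))
o=np.zeros((400,800,3),np.uint8);o[:,:400]=a;o[:250,400:]=b
cv2.imwrite("pics/pot2.png",o[:,:,::-1])
E
```

```text
0 True 8.55 [0.4868 0.0531 0.2232] [ 0.1444  0.5297 -0.9816] [0.5568 0.2428 3.7182]
1 True 10.25 [0.4869 0.053  0.2232] [ 0.2202  0.6296 -0.5957] [-0.4486 -0.7488  3.1526]
2 True 11.9583 [0.4869 0.053  0.2232] [-0.7826  0.0392  0.2736] [-0.0798  0.7408  4.1162]
16.353912188575766 [0.4864 0.053  0.3588] [ 0.6213  0.1206 -0.5215] 13.1833
```

View pics/pot2.png

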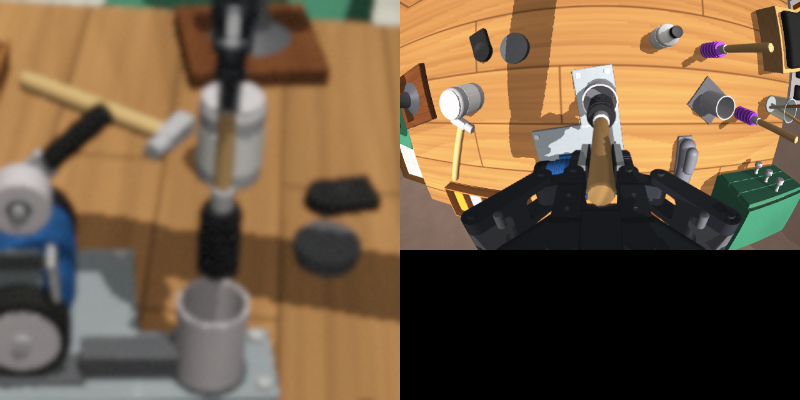

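All three strokes hit the floor at the predicted height (TCP 0.2232), and the brush did not slip. Now I stand it back.

```bash
python3 - <<'E'
from h import *
x,y=.4995,.356
robot.servo_line((x,y,.36),rate=.22)
robot.servo_line((x,y,.222),rate=.15)
hit=robot.servo_line((x,y,.2075),rate=.02,until_force=4)
st=robot.state();print(hit,st["ee_pos"],st["contact_force"])
robot.command_gripper(1.0);robot.dwell(.2)
robot.servo_line((x,y,.34),rate=.15)
q=quat([0,0,-1],[-np.sin(.15),np.cos(.15),0])
robot.move_ptp((.53,.04,.42),q); robot.dwell(.3)
st=robot.state();print(st["clock"],st["ee_pos"]);np.save("w3.npy",np.r_[st["ee_pos"],st["orientation"]])
w=eyes.camera("wrist");s=eyes.camera("side")
cv2.imwrite("pics/w3.png",w[:,:,::-1]);cv2.imwrite("pics/side3.png",s[:,:,::-1])
b=cv2.resize(w,(512,320));a=cv2.resize(s[120:360,230:370],(280,480),interpolation=cv2.INTER_CUBIC)
o=np.zeros((480,800,3),np.uint8);o[:320,:512]=b;o[:,515:795]=a
cv2.imwrite("pics/tens1.png",o[:,:,::-1])
for n,X in dict(grip=(.6195,.043,.293),end=(.5918,.0388,.321),pivot=(.7559,.0636,.155),st=(x,y,.09),bt=(x,y,.248)).items():print(n,wproj(X,st)*.8,(proj("side",np.array(X))-[230,120])*2+[515,0])
E
```

```text
True [0.4994 0.3561 0.2112] [-0.6005  0.1918  4.5669]
19.8667 [0.53   0.0408 0.4197]
grip [247.5924 221.7743] [651.0901  92.8979]
end [246.2964 213.7729] [672.6328  74.4647]
pivot [251.0228 242.7197] [553.7476 176.2389]
st [404.892  132.0838] [717.5982 398.5022]
bt [453.1068 153.4885] [722.661  305.9884]
```

View pics/tens1.png

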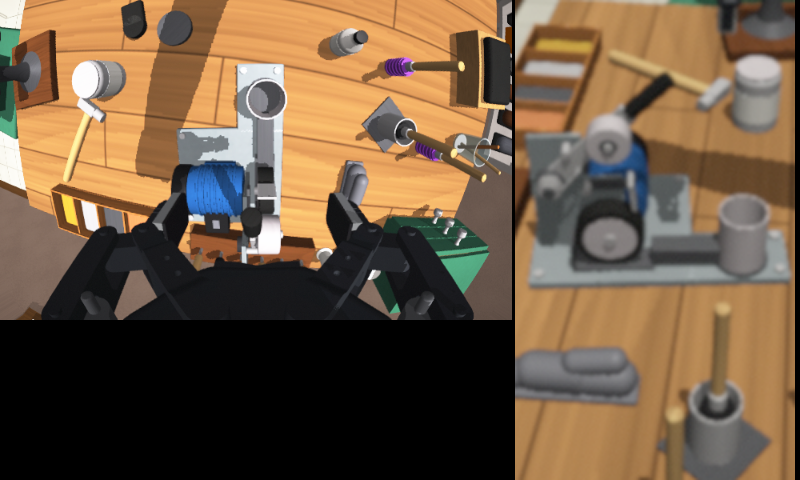

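The brush is back: it stands at side crop (722,310–380), as before. The arm's grip shows at wrist crop (252,222) against the predicted 248, and at side crop (648,96), so I correct it to about (0.621, 0.048, 0.293). Next I grasp it, with arc reachability checked first.

```bash
cat >> h.py <<'E'
YAW=.15; ex=np.array([np.cos(YAW),np.sin(YAW),0]); ey=np.array([-np.sin(YAW),np.cos(YAW),0]); ez=np.array([0,0,1.])
G=np.array([.621,.048,.293]); PIV=G+.1379*ex-.1379*ez
def arc(th,k=1.0):
    a=np.pi/4-th; d=np.sin(k*th)*ex-np.cos(k*th)*ez
    return PIV+.195*(-np.cos(a)*ex+np.sin(a)*ez)+.002*d, quat(d,ey)
E
python3 - <<'E'
from h import *
for th in (0,.35,.7,.73): print(robot.solve_ik(*arc(th)))
p,q=arc(0)
robot.command_gripper(.5)
robot.servo_line(p+[0,0,.11],q,rate=.15)
hit=robot.servo_line(p,q,rate=.1,until_force=6); print("hit",hit)
s0=robot.state();robot.command_gripper(0,80);st=robot.state()
print(st["clock"],s0["grip_width"]*85,st["grip_width"]*85,st["ee_pos"]-p,s0["contact_force"],st["contact_force"])
w=eyes.camera("wrist");s=eyes.camera("side")
b=cv2.resize(w,(512,320));a=cv2.resize(s[120:260,230:370],(280,280),interpolation=cv2.INTER_CUBIC)
o=np.zeros((320,800,3),np.uint8);o[:,:512]=b;o[:280,515:795]=a
cv2.imwrite("pics/tens2.png",o[:,:,::-1])
E
```

```text
[-0.0305  0.3345  0.5138  1.7501  0.     -0.1805]
[-0.0831 -0.1662 -0.1798  1.2159  0.0793 -0.2194]
[-0.1492 -0.5427 -0.7264  0.7094  0.1911 -0.2317]
[-0.155  -0.5684 -0.7691  0.6635  0.2016 -0.2304]
hit False
22.8 42.77001890511604 21.96752205210622 [0.0003 0.0002 0.0012] [-0.0168 -0.3039 -0.5675] [-0.9962  0.9199  3.8588]
```

View pics/tens2.png

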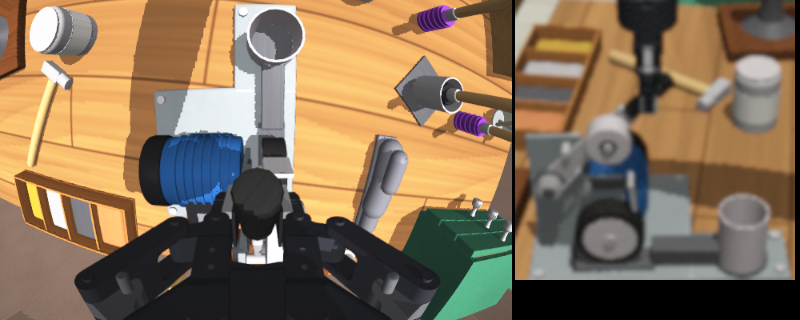

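The black bar sits between the pads (wrist crop 258,205), and the grip width of 22 mm matches it (the 18 mm handle also read about 2 mm low). Now I draw the arm along its arc, watching the tangential force.

```bash
python3 - <<'E'
from h import *
for th in [.1,.2,.3,.4,.5,.58,.65,.69,.70,.71]:
    p,q=arc(th); robot.servo_line(p,q,rate=.06)
    st=robot.state();a=np.pi/4-th
    t=-np.sin(a)*ex-np.cos(a)*ez; r=-np.cos(a)*ex+np.sin(a)*ez; F=st["contact_force"]
    v=st["ee_pos"]-PIV; ang=np.pi/4-np.arctan2(v[2],-v@ex)
    print(th,round(ang,3),"tan %.1f rad %.1f lat %.1f"%(F@t,F@r,F@ey),round(st["grip_width"]*85,1),np.round(np.linalg.norm(F),1))
    if np.linalg.norm(F)>35: break
print(st["clock"],st["ee_pos"]-p,st["ft_torque"])
E
```

```text
0.1 0.101 tan -4.4 rad 3.3 lat 1.2 22.5 5.7
0.2 0.199 tan -5.6 rad 5.0 lat 1.4 22.0 7.6
0.3 0.297 tan -5.8 rad 5.4 lat 0.2 22.2 7.9
0.4 0.396 tan -7.0 rad 6.6 lat 1.6 22.1 9.7
0.5 0.496 tan -8.0 rad 7.8 lat 0.0 22.3 11.2
0.58 0.577 tan -7.8 rad 10.1 lat 1.5 21.9 12.9
0.65 0.649 tan -9.0 rad 11.8 lat 1.8 21.9 15.0
0.69 0.69 tan -9.5 rad 12.5 lat 1.1 21.5 15.8
0.7 0.7 tan -9.9 rad 13.2 lat 1.7 22.2 16.6
0.71 0.707 tan -10.7 rad 16.2 lat 1.2 21.9 19.4
26.8333 [0.    0.    0.002] [0.041  1.393  0.2876]
```

```bash
python3 - <<'E'
from h import *
for th in np.arange(.715,.77,.006):
    p,q=arc(th); robot.servo_line(p,q,rate=.03); robot.dwell(.15)
    st=robot.state();a=np.pi/4-th
    t=-np.sin(a)*ex-np.cos(a)*ez; r=-np.cos(a)*ex+np.sin(a)*ez; F=st["contact_force"]
    v=st["ee_pos"]-PIV; ang=np.pi/4-np.arctan2(v[2],-v@ex)
    print(round(th,3),round(ang,3),"tan %.1f rad %.1f lat %.1f"%(F@t,F@r,F@ey),np.round(np.linalg.norm(F),1))
    if F@t<-22 or np.linalg.norm(F)>38: break
print(st["clock"],st["ee_pos"]-p)
w=eyes.camera("wrist");s=eyes.camera("side")
b=cv2.resize(w,(448,280));a=cv2.resize(s[120:260,230:405],(350,280),interpolation=cv2.INTER_CUBIC)
o=np.hstack([b,a]);cv2.imwrite("pics/tens3.png",o[:,:,::-1])
E
```

```text
0.715 0.707 tan -14.5 rad 19.4 lat 1.8 24.3
0.721 0.708 tan -18.1 rad 26.1 lat 2.5 31.9
0.727 0.709 tan -22.6 rad 30.2 lat 3.0 37.9
28.0333 [0.0003 0.0001 0.0049]
```

View pics/tens3.png

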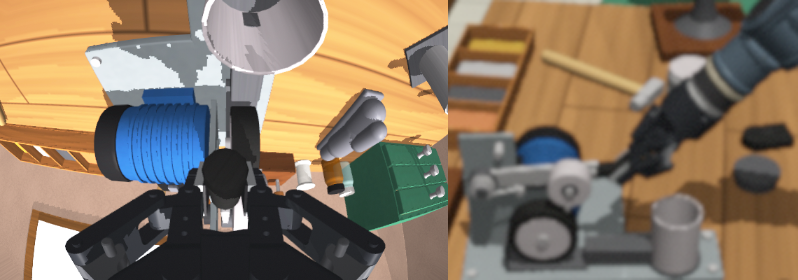

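The stop is met: the measured turn stays at about 0.708 while the commanded turn and the force keep rising, and the picture shows the arm nearly level with the bar in the jaws. I'll ease off to a moderate hold and check the scene before handing in.

```bash
python3 - <<'E'
from h import *
th=.719
p,q=arc(th); robot.servo_line(p,q,rate=.03); robot.dwell(1.0)
st=robot.state();a=np.pi/4-th
t=-np.sin(a)*ex-np.cos(a)*ez; F=st["contact_force"];v=st["ee_pos"]-PIV
print(np.pi/4-np.arctan2(v[2],-v@ex),"tan",F@t,np.linalg.norm(F),st["grip_width"]*85,st["clock"])
s=eyes.camera("side");cv2.imwrite("pics/fin.png",s[:,:,::-1])
E
```

```text
0.7079351009444738 tan -16.828086348168156 28.713901159290526 22.294820543833254 29.3833
```

View pics/fin.png

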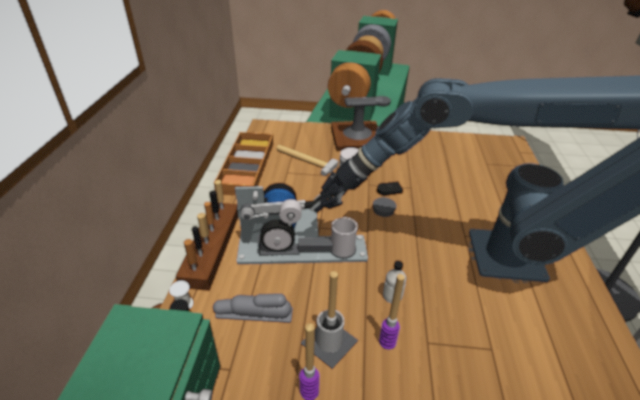

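The brush stands in its stand at (331,300), the visible bystanders are where they were, and the arm is drawn down (grip at about (315,205)) and held at the stop. Handing in.

```bash
python3 -c "
from bench import robot
robot.finish_job()"
```

```text
the job is handed in; nothing more can be done
```

The job is done and handed in at about 29 s, with the tension arm held at its stop in the gripper.

- **Brushing:** I took the black-headed brush from its stand and brushed the pot with three strokes. Each touched the floor (3–4 N, always at the same height) and came back up to about 72 mm above it. Then I stood the brush back in its stand; it touched the floor at the same height as when I picked it up.
- **Tension arm:** I gripped the rubber bar and drew it along its arc. The measured turn stayed at about 0.708 while the commanded turn and force kept rising, so it was at its stop. I then eased off to a steady hold of about 17 N along the arc.
- **Last checks:** The final side picture shows the brush upright in its stand and the visible bystanders unmoved; the cement can was partly hidden behind the robot arm.
- **Small disagreements:** The measured stop of 0.708 differs slightly from the stated 0.70, which I put down to my estimate of the pivot position. There was also more force along the arm than I expected. Total force peaked at about 38 N and was about 29 N at the last reading before hand-in. I think this comes from how the robot gives under load, but I did not confirm that.

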